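# Lock, prop and open a dental articulator, and hold its upper frame upright

## Robot

A 6-joint arm with a two-finger parallel gripper is mounted at the origin on a cart in front of the work surface, level with it; the furniture and walls round the work are solid. World frame = base frame: x ahead of the robot, y to its left, z up, the work surface at z = 0. Lengths are in m, angles in degrees, forces in N, time in s.
With the tool pointing down it reaches from about 0.3 to 0.75 m from the base axis. Payload 8.5 kg.
Tool frame: the origin (TCP) lies between the finger pads; the fingertips stand 19 mm ahead of it and the grasp point (between the pads) is the TCP; z points along the fingers, y is the line along which they close (so a half turn about z gives the same grasp; the last joint's range is limited). The gripper opens to 85 mm and grips with 20 to 120 N. Pads are 22 mm wide; open, the fingers measure 114 mm over their backs; the gripper's body (76 mm by 85 mm) begins 54 mm behind the grasp point. The pads swing forward as they close: fully open they stand 13 mm farther back than shut.
Start: joints at [52.237, 21.807, 74.336, -0, 83.858, -12.336], TCP at [0.236, 0.497, 0.22] pointing down, gripper open.
Joint ranges: [-178.18, 178.18], [-50.72, 133.34], [12.68, 142.11], [-81.47, 261.47], [9.98, 163.14], [-165.26, 165.26]. Speed limits (degrees/s): [136.94, 136.94, 180, 180, 180, 180].

## Interface

Orientations are given as a 3x3 rotation matrix whose columns are the frame's x, y, z axes.
In Python, from rig import env, optics gives the robot as it stands.
- The arm moves only by the tool arm_command, never from a script. Its argument "commands" is one flat list of numbers, 7 for each row, row after row: the closure, from -1 (fully open) to 1 (shut), so that 0 is half open, then the shift along the tool's x, y, z as a fraction of full scale, then the turn, a rotation vector about the tool's x, y, z as a fraction of full scale. A call has 1 to 12 rows; each row is the pose to reach, as a shift and turn from the pose commanded when the call began, along the tool's axes at that moment; what a row does not reach only later rows make up. Full scale, the value 1, is 500 mm for a shift and 120 degrees for a turn. A row lasts 1/12 s, in which the tool goes at most 41.7 mm and 7.16 degrees, less where a joint would pass 70% of its speed; a pose out of reach is approached as far as the arm can. A call with a number of a shift or a turn outside -1 to 1 is refused whole. A call with a gripper value outside its range is refused whole. The fingers move at their own pace and stop on an object; "newtons" is the grip in N (left out, the last holds). Time passes only in rows, so rows that repeat a pose let the fingers close. It gives the time, the measured TCP pose, the force, the opening and the grip force at its end, in the units of the state.
- env.observe(): the state, without advancing time (a new reading comes with each control period).
- optics.get_image(name): name is "side" or "top"; returns a dict with "image" (400x640x3 uint8, red, green, blue), "intrinsics" (3x3 intrinsics, pixels), "origin" and "orientation" of the camera in the world. Camera axes: x right, y down, z forward; pixel columns grow to the right and rows downward; lengths in m; the calibration is good to about 2 mm. A picture is of the moment at which its call begins. There is no depth.
- env.close_job(): hands the job in; it is judged then, once.
The state is a dict: "time_s": time; "q": joint angles; "qvel": joint speeds; "joint_efforts": joint torques, N m; "position": TCP position; "tool_rot": TCP orientation; "ft_force": force on the tool from outside, world axes, zero at the start; "wrist_torque": the same for the moment, N m; "grip_width": finger opening in m; "gripper_force": force on a finger pad.
Only numpy, scipy, OpenCV 4.12 (cv2) and the standard library are available. Lean on these libraries where they do the work, as an engineer would, in place of code of your own. Each camera call takes 0.05 s, during which the arm holds its last target. There are 200 camera calls.

## Task

Get the articulator ready for work on its upper cast: press the blue centric-lock lever on its left side down until the detent holds it, then flip the kickstand at its back from folded-up over centre and right down to its stop. Only then swing the upper frame up by its front end until it stands upright, and finish while still holding it there, because its spring would close it. The articulator must stay standing flat on the bench about where it was, and the things around it must be left alone.

Things in the scene. Friction and masses are not known exactly. Their poses are not given: they have to be found in the camera images.
- base_point (a point): articulator (loose, 1.4 kg, 150 mm long, 150 wide, 140 high with the kickstand folded up, on rubber feet): top of its lower frame, at the middle, 20 mm above the bench. Axes of the articulator: x from its front (incisal pin, towards the robot) to its back (hinge, kickstand), y to its left, z up. Offsets in the other entries are along these axes
- hinge_point (a point): middle of the hinge line of the upper frame, 62 mm behind base_point and 100 mm above the bench; the hinge line runs along the articulator's y. Until the lock lever is latched the hinge axle can also slip up to 5 mm forward
- frame_nose (a point): centre of the front end of the upper frame: a flat-sided aluminium bar 22 mm wide (y), 10 mm thick (z), free on both sides; the bar runs back to the hinge and widens to a 54 mm disc 34 mm behind this point. 125 mm in front of the hinge line and 9 mm above it when closed. A steel incisal pin (7 mm thick) passes down through it, its 11 mm black knob stands 12 mm above the bar's top
- upper_frame (a joint): opening of the upper frame about the hinge: 0 closed, 1.57 upright (front end straight above the hinge), stop at 1.70. Weight 0.36 kg; a closing spring and its weight shut it when let go; about 2 N at the front end lifts it when closed, about 1.2 N holds it upright
- lever_pad (a point): middle of the ridged top of the blue thumb pad (20 x 18 mm) of the centric-lock lever, 68 mm left of the articulator's middle, beside the casts; the lever is pivoted about y, 40 mm behind this pad and 16 mm below it while raised. Latched, the pad is 24 mm lower and 2 mm farther forward than raised
- lock_lever (a joint): centric-lock lever: 0 raised (sprung up), grows as the pad is pressed down; takes about 8 N on the pad to pass the detent at 0.35, is held by it at 0.55 to 0.6 after release, stop at 0.62
- kick_bar (a point): centre of the kickstand's black rubber foot bar (44 mm along y, 9 mm thick). Folded up it stands behind the hinge, its middle 133 mm above the bench, 25 mm behind the hinge line, leaning 15 degrees towards the front and clear above the upper frame, whose top is 114 mm above the bench
- kick_pivot (a point): pivot of the kickstand (axis along y), 42 mm behind the hinge line, 70 mm above the bench; the foot bar is 65 mm from it
- kickstand (a joint): kickstand: 0 folded up, grows as the bar swings backwards and down; about 0.6 N on the bar moves it; past about 0.8 its spring and weight carry it on by themselves to the stop at 3.54, foot just over the bench
- separator: loose white bottle with blue cap, 42 mm wide, 103 high; bystander, origin under its centre
- blank: loose milling blank in its grey cassette, 119 x 122 x 17 mm; bystander, origin under its centre
- tin: loose round tin, blue lid, 64 mm wide, 28 high; bystander, origin under its centre
- spatula: loose wax spatula, 213 mm long (y), 9 high; bystander, origin under its centre

How it is judged (in metres and radians):
On the way, in this order (a step that is already met when the one before it is completed fails the run):
1. the centric-lock lever is down in its detent (value of joint lock_lever above 0.44 rad), for 0.2 s.
2. the kickstand is flipped down to its stop (value of joint kickstand above 3.35 rad), for 0.2 s.
At the end, for the whole second after the job is handed in: The upper frame is held by the fingers within 8 degrees of upright (or farther back, up to its stop), at rest; lever in its detent, kickstand at its stop; the articulator stands flat (tilt under 3.4 degrees) within 50 mm of its start; bystanders within 30 mm of theirs (value of joint lock_lever above 0.44 rad and value of joint kickstand above 3.35 rad and value of joint upper_frame above 1.43 rad and velocity of joint upper_frame below 0.1 rad/s and contact force between the fingers and upper_frame above 0.3 N and angle between base_point's own z axis and vertical below 0.06 rad and height (world z) of base_point below 0.026 m and distance of base_point from where it was at the start of the episode below 0.05 m and distance of each of separator, blank, tin, spatula from where it was at the start of the episode below 0.03 m); the arm keeps its last pose, push and grip.
It fails at once if the upper frame is swung open before the lever is latched and the kickstand is down (value of joint upper_frame above 0.25 rad and (value of joint lock_lever below 0.4 rad or value of joint kickstand below 3.2 rad)).
It fails at once if the articulator is tipped up (angle between base_point's own z axis and vertical above 0.2 rad).
It fails at once if a bystander is knocked away or over (distance of any of separator, blank, tin, spatula from where it was at the start of the episode above 0.04 m or angle between separator's own z axis and vertical above 0.5 rad).
It also fails if it takes over 54 s, if anything falls off the work surface, if the arm or the gripper's body presses on something with over 40 N, if the wrist force passes 120 N, or if a joint passes its speed limit or range.

## Working session

There is one attempt and no reset: what is moved stays moved. The work goes in short steps, Python scripts to look and compute and a tool call to move; the robot and the scene stay as the last step left them, time stands still between calls to the robot, and variables do not carry over. Pictures are saved under pics/ and viewed, at most 10 in all, crops included, and the job is handed in when it is done.

Besides the shell and the picture viewer there is one more tool, called after "Call:" in YAML: its name, and indented under it one key for each argument. arm_command: Moves the arm, as the interface text tells. Shift numbers are shares of 500 mm and turn numbers shares of 120 degrees, none past 1 either way. Its arguments: {"type":"object","properties":{"commands":{"type":"array","items":{"type":"number"}},"newtons":{"type":"number"}},"required":["commands"]}

```bash
ls; mkdir -p pics
python3 - <<'E'
from rig import env, optics
import cv2,json,numpy as np
for n in("side","top"):
    d=optics.get_image(n); cv2.imwrite(f"pics/{n}0.png",d["image"][:,:,::-1])
    print(n,d["intrinsics"],d["origin"],d["orientation"])
o=env.observe();print(o)
E
```

```text
pics
side [[515.42635799   0.         322.58002914]
 [  0.         515.42635799 196.13311009]
 [  0.           0.           1.        ]] [0.47780358 1.00934089 0.56896318] [[-0.99553596 -0.01530048  0.09313455]
 [-0.09111673  0.41314973 -0.90609329]
 [-0.02461485 -0.91053457 -0.41269954]]
top [[421.9574577    0.         317.55861866]
 [  0.         421.9574577  202.08466512]
 [  0.           0.           1.        ]] [0.43692796 0.02245788 0.98308685] [[-0.00200568 -0.9857929   0.1679534 ]
 [-0.99999391  0.00245697  0.00247922]
 [-0.00285665 -0.1679474  -0.98579182]]
{'time_s': 0.1, 'q': array([ 5.22361805e+01,  2.18382489e+01,  7.43798061e+01,  1.56429181e-03,
        8.38567456e+01, -1.23368050e+01]), 'qvel': array([ 0.00060027, -0.11899831, -0.11687458, -0.02427086, -0.09375445,
        0.06842571]), 'joint_efforts': array([ 3.87888198e-03, -4.49218941e+01, -2.31658816e+01, -1.33785707e-04,
        3.58820784e-03, -8.60408022e-05]), 'position': array([0.23598285, 0.49650176, 0.21916659]), 'tool_rot': array([[-9.03131566e-01,  4.29363134e-01, -8.20968333e-04],
       [ 4.29363810e-01,  9.03131047e-01, -1.01544171e-03],
       [ 3.05448757e-04, -1.26957155e-03, -9.99999147e-01]]), 'ft_force': array([-0.27075882, -0.5682282 ,  0.86398295]), 'wrist_torque': array([-0.02167165,  0.02359896, -0.00417546]), 'gripper_force': 0.0, 'grip_width': 0.08554525862019506}
```

View pics/side0.png

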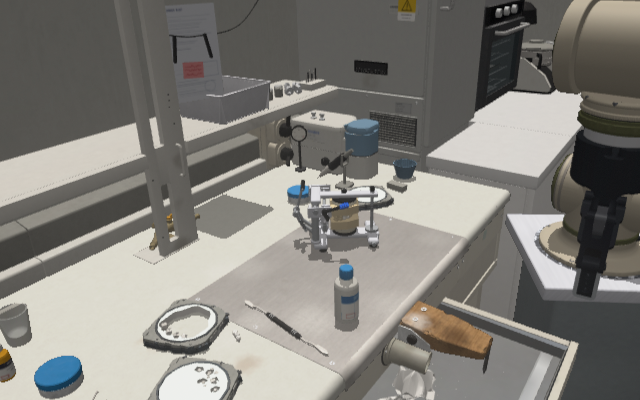

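View pics/top0.png

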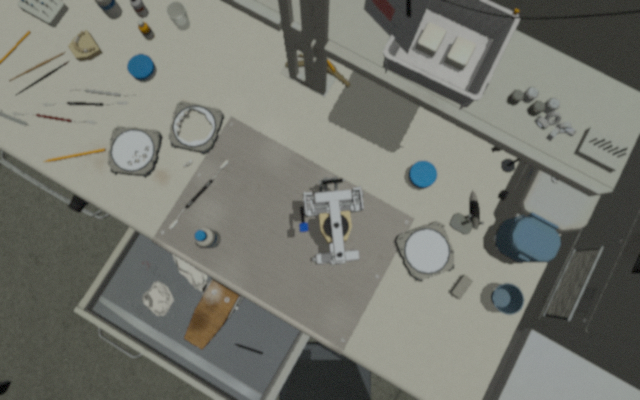

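The top view shows the articulator at about (335,222), front downwards (towards the robot), with the blue pad at (304,227) and the kick bar near (332,182). In the side view it is at (340,215). I'll zoom in on both.

```bash
cat > h.py <<'E'
from rig import env, optics
import cv2,numpy as np
def cam(n): return optics.get_image(n)
def ray(d,uv):
    v=np.linalg.inv(d["intrinsics"])@[uv[0],uv[1],1]; return d["origin"],d["orientation"]@v
def onz(d,uv,z):
    o,v=ray(d,uv); return o+v*(z-o[2])/v[2]
def tri(ds,uvs):
    A=[];b=[]
    for d,uv in zip(ds,uvs):
        o,v=ray(d,uv); v=v/np.linalg.norm(v); P=np.eye(3)-np.outer(v,v); A.append(P); b.append(P@o)
    return np.linalg.lstsq(np.vstack(A),np.hstack(b),rcond=None)[0]
def proj(d,p):
    c=d["orientation"].T@(np.asarray(p)-d["origin"]); c=d["intrinsics"]@c; return c[:2]/c[2]
def blue(im,box):
    x0,y0,x1,y1=box; h=cv2.cvtColor(im[y0:y1,x0:x1],cv2.COLOR_RGB2HSV)
    m=cv2.inRange(h,(108,150,60),(130,255,255)); n,_,s,c=cv2.connectedComponentsWithStats(m)
    return [(s[i].tolist(),(c[i]+[x0,y0]).round(1).tolist()) for i in range(1,n) if s[i][4]>5]
E
python3 - <<'E'
from h import *
s=cam("side");t=cam("top")
a=cv2.resize(s["image"][165:265,280:400],None,fx=4.8,fy=4.8,interpolation=cv2.INTER_CUBIC)[:,:,::-1]
b=cv2.resize(t["image"][170:270,285:375],None,fx=5,fy=5,interpolation=cv2.INTER_CUBIC)[:,:,::-1]
cv2.imwrite("pics/c1s.png",a);cv2.imwrite("pics/c1t.png",b)
print(blue(s["image"],(300,180,390,260)),blue(t["image"],(285,170,375,270)))
E
```

```text
[([40, 22, 9, 7, 40], [343.8, 204.9])] [([15, 53, 8, 8, 46], [303.7, 226.5])]
```

View pics/c1s.png

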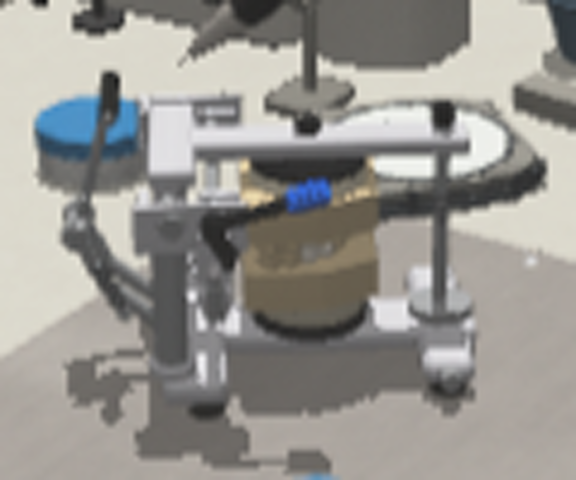

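View pics/c1t.png

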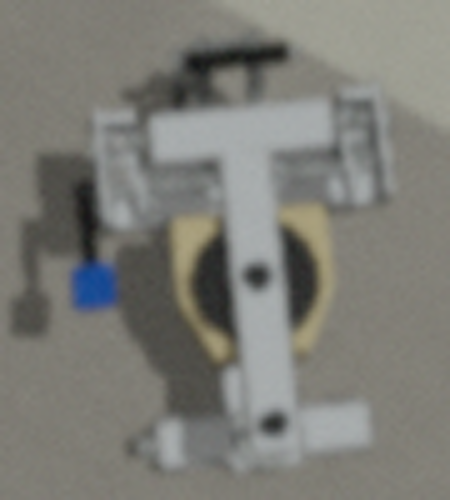

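Run:
```python
from h import *
np.set_printoptions(precision=4,suppress=True)
s=cam("side");t=cam("top")
pad=tri([s,t],[(343.8,204.9),(303.7,226.5)])
knob=tri([s,t],[(372.5,189),(339.6,254.6)])
kick=tri([s,t],[(302.9,184.4),(332.6,180.8)])
print(pad,knob,kick)
z=.133
l=onz(t,(285+188/5,170+62/5),z);r=onz(t,(285+288/5,170+47/5),z);m=(l+r)/2
kn=onz(t,(339.6,254.6),.121);kn2=onz(t,(285+258/5,170+275/5),.118);hb=onz(t,(285+242/5,170+135/5),.114)
print(l,r,m,kn,kn2,hb,onz(t,(303.7,226.5),pad[2]))
f=lambda a,b:np.degrees(np.arctan2((b-a)[1],(b-a)[0]))
print(f(kn,m),f(kn,kn2),f(kn2,m),np.linalg.norm(m-kn), f(r,l)-90)
print("nose",onz(t,(285+270/5,170+464/5),.11))
# bystanders
print("tin",onz(t,(422,175),.028),"bottle",onz(t,(205,237),.1),"blank",onz(t,(427,250),.017))
```

```text
[0.5332 0.0534 0.1146] [ 0.475 -0.02   0.119] [ 0.6251 -0.0065  0.1336]
[0.6229 0.0141 0.133 ] [ 0.6291 -0.0271  0.133 ] [ 0.626  -0.0065  0.133 ] [ 0.4756 -0.0199  0.121 ] [ 0.5363 -0.0145  0.118 ] [ 0.5957 -0.0085  0.114 ] [0.5338 0.0534 0.1146]
5.083446654519674 5.062705217747247 5.097495426542177 0.15145200456648278 8.567809174953652
nose [ 0.4594 -0.019   0.11  ]
tin [ 0.6628 -0.2176  0.028 ] bottle [0.5138 0.2606 0.1   ] blank [ 0.4902 -0.2241  0.017 ]
```

```bash
cat >> h.py <<'E'
from scipy.spatial.transform import Rotation as R
YAW=5.3
def tool(yaw=YAW,tilt=0):  # tool down, y along articulator y; tilt>0: fingers point forward (+x)
    a=np.radians(yaw); ax=np.array([np.cos(a),np.sin(a),0]); ay=np.array([-np.sin(a),np.cos(a),0])
    t=np.radians(tilt); z=np.array([0,0,-1])*np.cos(t)+ax*np.sin(t)
    return np.column_stack([np.cross(ay,z),ay,z])
def mv(p,Rt=None,frm=None,fR=None):
    o=env.observe(); p0=o["position"] if frm is None else np.array(frm); R0=o["tool_rot"] if fR is None else fR
    sh=R0.T@(np.asarray(p)-p0)/.5
    tr=R.from_matrix(R0.T@(tool() if Rt is None else Rt)).as_rotvec(degrees=True)/120
    return np.r_[sh,tr].round(4).tolist()
def st():
    o=env.observe(); print("t",round(o["time_s"],2),"p",o["position"].round(4),"f",o["ft_force"].round(2),"w",round(o["grip_width"],4),o["gripper_force"].round(1) if hasattr(o["gripper_force"],'round') else o["gripper_force"],"q",np.round(o["q"],1))
E
python3 - <<'E'
from h import *
print(mv((.531,.0545,.18)),mv((.45,.18,.22)))
E
```

```text
[-0.9124, -0.5453, 0.0792, -0.0002, -0.0001, -0.2561] [-0.6583, -0.3882, -0.0009, -0.0002, -0.0001, -0.2561]
```

Call:
arm_command:
  commands: [1,-0.9124,-0.5453,0.0792,0,0,-0.256,1,-0.9124,-0.5453,0.0792,0,0,-0.256,1,-0.9124,-0.5453,0.0792,0,0,-0.256,1,-0.9124,-0.5453,0.0792,0,0,-0.256,1,-0.9124,-0.5453,0.0792,0,0,-0.256,1,-0.9124,-0.5453,0.0792,0,0,-0.256,1,-0.9124,-0.5453,0.0792,0,0,-0.256,1,-0.9124,-0.5453,0.0792,0,0,-0.256,1,-0.9124,-0.5453,0.0792,0,0,-0.256,1,-0.9124,-0.5453,0.0792,0,0,-0.256,1,-0.9124,-0.5453,0.0792,0,0,-0.256,1,-0.9124,-0.5453,0.0792,0,0,-0.256]
  newtons: 20

```text
time_s: 1.3
position: [0.5036, 0.0951, 0.1839]
tool_rot: [[-0.996, -0.092, 0.0], [-0.092, 0.996, 0.0], [-0.0, 0.0, -1.0]]
ft_force: [0.8, 0.0, -0.1]
grip_width: -0.0003
gripper_force: 0.0
```

Run:
```python
from h import *
st();print(mv((.531,.0545,.15)))
```

```text
t 1.3 p [0.5036 0.0951 0.1839] f [ 0.78  0.03 -0.08] w -0.0003 0.0 q [ -2.6  19.8  83.8   0.   76.4 -97.8]
[-0.047, -0.0858, 0.0678, 0.0, 0.0001, -0.0002]
```

Call:
arm_command:
  commands: [1,-0.05,-0.03,0.05,0,0,0,1,-0.05,-0.03,0.05,0,0,0,1,-0.05,-0.03,0.05,0,0,0,1,-0.05,-0.03,0.05,0,0,0,1,-0.05,-0.03,0.05,0,0,0,1,-0.05,-0.03,0.05,0,0,0]

```text
time_s: 1.8
position: [0.5287, 0.0853, 0.1599]
tool_rot: [[-0.996, -0.094, 0.002], [-0.094, 0.996, -0.0], [-0.002, -0.0, -1.0]]
ft_force: [1.1, 0.3, 0.5]
grip_width: 0.0002
gripper_force: 0.0
```

Run:
```python
from h import *
st();print(mv((.531,.0545,.14)),mv((.529,.0545,.104)))
s=cam("side")
a=cv2.resize(s["image"][150:250,280:400],None,fx=4.8,fy=4.8,interpolation=cv2.INTER_CUBIC)[:,:,::-1]
cv2.imwrite("pics/c2s.png",a)
```

```text
t 1.8 p [0.5287 0.0853 0.1599] f [1.11 0.29 0.46] w 0.0002 0.0 q [ -3.5  23.3  82.5   0.   74.2 -98.9]
[0.0013, -0.0618, 0.0398, -0.0001, 0.0007, 0.0006] [0.0054, -0.0614, 0.1118, -0.0001, 0.0007, 0.0006]
```

View pics/c2s.png

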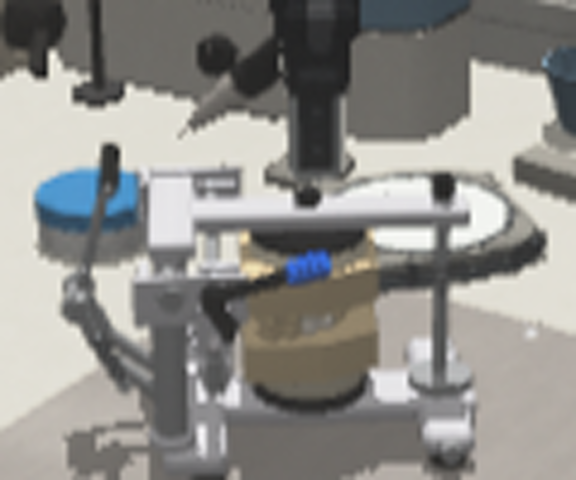

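The fingertips are at crop (318,180), beside and above the blue pad at (308,267), as intended. Next I move over the pad and press.

Call:
arm_command:
  commands: [1,0,-0.061,0,0,0,0,1,0,-0.061,0,0,0,0,1,0,-0.061,0.02,0,0,0,1,0,-0.061,0.04,0,0,0,1,0.002,-0.061,0.055,0,0,0,1,0.003,-0.061,0.07,0,0,0,1,0.004,-0.061,0.085,0,0,0,1,0.005,-0.061,0.1,0,0,0,1,0.005,-0.061,0.1,0,0,0,1,0.005,-0.061,0.1,0,0,0]

```text
time_s: 2.68
position: [0.5294, 0.0539, 0.1087]
tool_rot: [[-0.996, -0.092, -0.001], [-0.092, 0.996, 0.0], [0.001, 0.0, -1.0]]
ft_force: [0.0, 0.7, 0.2]
grip_width: 0.0002
gripper_force: 0.0
```

Run:
```python
from h import *
st();s=cam("side");print(blue(s["image"],(300,180,390,260)))
print(proj(s,(.5287,.0534,.0906)), proj(s,env.observe()["position"]-[0,0,.019]))
```

```text
t 2.68 p [0.5294 0.0539 0.1087] f [0.02 0.72 0.19] w 0.0002 0.0 q [  -6.9   26.3   87.1   -0.    66.6 -102.2]
[([40, 25, 9, 4, 22], [343.2, 205.9])]
[345.83832746 215.35463769] [345.39444356 215.66591336]
```

Run:
```python
from h import *
s=cam("side");t=cam("top")
a=cv2.resize(s["image"][150:250,290:390],None,fx=4,fy=4,interpolation=cv2.INTER_CUBIC)[:,:,::-1]
b=cv2.resize(t["image"][170:270,285:385],None,fx=4,fy=4,interpolation=cv2.INTER_CUBIC)[:,:,::-1]
cv2.imwrite("pics/c3.png",np.hstack([a,b]))
```

```text
(no output)
```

View pics/c3.png

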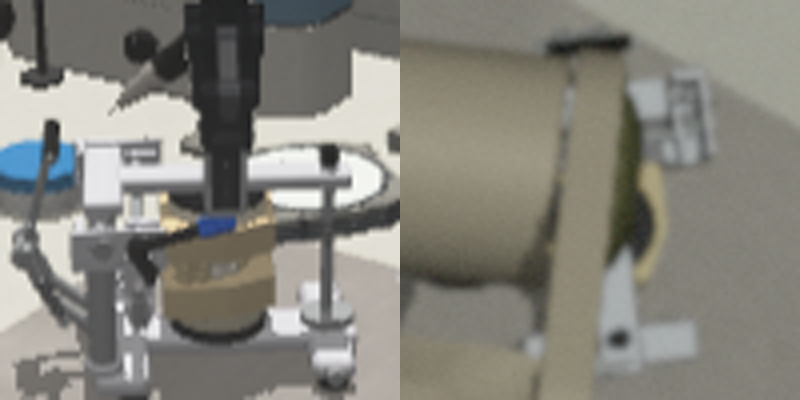

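Run:
```python
from h import *
s=cam("side")
for dz in (-.019,-.01,0,.01): print(dz,proj(s,(.5287,.0853+.012,.1599+dz)),proj(s,np.array([.5294,.0539+.012,.1087+dz])))
print(proj(s,(.5335,.0534,.1146)),proj(s,(.5335,.0534,.0906)))
st()
```

```text
-0.019 [344.55641075 202.36148852] [345.19380382 218.46405355]
-0.01 [344.52398561 198.17787643] [345.16515315 214.53431373]
0 [344.48767515 193.49296697] [345.13308124 210.13531611]
0.01 [344.45106373 188.7692263 ] [345.10075613 205.70158853]
[343.43244932 204.85331037] [343.52409835 215.31117968]
t 2.88 p [0.5297 0.0538 0.1093] f [0.33 1.09 0.48] w -0.0003 0.0 q [  -6.9   26.3   87.    -0.    66.7 -102.2]
```

The fingertips, at side crop (225,210), sit just above the pad at (215,225). They are higher than the nominal tip, so I press further and watch the force.

Call:
arm_command:
  commands: [1,0,0,0.008,0,0,0,1,0,0,0.016,0,0,0,1,0,0,0.024,0,0,0,1,0,0,0.024,0,0,0]

```text
time_s: 3.22
position: [0.5288, 0.0537, 0.0962]
tool_rot: [[-0.996, -0.092, -0.002], [-0.092, 0.996, -0.0], [0.002, 0.0, -1.0]]
ft_force: [-2.0, -1.4, 2.0]
grip_width: 0.0001
gripper_force: 1.1
```

Run:
```python
from h import *
st();s=cam("side");print(blue(s["image"],(300,180,390,260)))
```

```text
t 3.22 p [0.5288 0.0537 0.0962] f [-1.96 -1.41  2.01] w 0.0001 1.0908246043254621 q [  -7.    27.2   88.    -0.    64.9 -102.2]
[([41, 30, 6, 2, 7], [343.1, 210.9])]
```

Call:
arm_command:
  commands: [1,0,0,0.008,0,0,0,1,0.001,0,0.016,0,0,0,1,0.002,0,0.024,0,0,0,1,0.003,0,0.032,0,0,0,1,0.003,0,0.032,0,0,0]

```text
time_s: 3.68
position: [0.5277, 0.0538, 0.08]
tool_rot: [[-0.996, -0.092, -0.001], [-0.092, 0.996, 0.0], [0.001, 0.0, -1.0]]
ft_force: [0.8, -0.3, 1.3]
grip_width: 0.0002
gripper_force: 0.5
```

Run:
```python
from h import *
st();s=cam("side");print(blue(s["image"],(300,180,390,260)))
```

```text
t 3.68 p [0.5277 0.0538 0.08  ] f [ 0.81 -0.33  1.31] w 0.0002 0.5300235841423273 q [  -7.    28.3   89.3    0.    62.4 -102.3]
[([40, 34, 3, 4, 6], [341.0, 215.5]), ([44, 38, 5, 2, 6], [346.3, 218.2])]
```

Call:
arm_command:
  commands: [1,0,0,0.004,0,0,0,1,0,0,0.008,0,0,0,1,0,0,0.008,0,0,0]

```text
time_s: 3.98
position: [0.5284, 0.0538, 0.0776]
tool_rot: [[-0.996, -0.092, 0.002], [-0.092, 0.996, -0.0], [-0.002, -0.0, -1.0]]
ft_force: [-4.3, 0.5, 9.9]
grip_width: -0.0
gripper_force: 5.3
```

Run:
```python
from h import *
st()
```

```text
t 3.98 p [0.5284 0.0538 0.0776] f [-4.32  0.48  9.94] w -0.0 5.289843678474426 q [  -7.    28.5   89.5    0.    61.9 -102.3]
```

Lever reached its stop (10 N). Lift, check the latch, then go to the kickstand.

Call:
arm_command:
  commands: [1,0,0,-0.08,0,0,0,1,0,0,-0.15,0,0,0,1,0,0,-0.15,0,0,0,1,-0.08,-0.06,-0.15,0,0,0,1,-0.136,-0.115,-0.15,0,0,0,1,-0.136,-0.115,-0.15,0,0,0,1,-0.136,-0.115,-0.15,0,0,0,1,-0.136,-0.115,-0.15,0,0,0]

```text
time_s: 4.65
position: [0.6005, 0.0029, 0.1513]
tool_rot: [[-0.996, -0.092, -0.001], [-0.092, 0.996, 0.0], [0.001, 0.001, -1.0]]
ft_force: [0.1, 0.7, -0.0]
grip_width: -0.0002
gripper_force: 0.0
```

Run:
```python
from h import *
st();s=cam("side");print(blue(s["image"],(300,180,390,260)))
a=cv2.resize(s["image"][150:250,280:400],None,fx=4.8,fy=4.8,interpolation=cv2.INTER_CUBIC)[:,:,::-1]
cv2.imwrite("pics/c4.png",a)
print(mv((.604,-.0085,.115)))
for p in [(.528,.0534,.0906),(.6,-.0085,.1526),(.6,-.0085,.1336),(.6,-.0085,.1636)]:print(proj(s,p))
```

```text
t 4.65 p [0.6005 0.0029 0.1513] f [ 0.1   0.69 -0.03] w -0.0002 0.0 q [ -11.    30.    72.3    0.    77.8 -106.3]
[([41, 33, 8, 5, 28], [344.5, 215.4])]
[-0.0055, -0.0244, 0.0732, 0.0002, -0.0005, 0.0001]
[346.17598103 215.36097836]
[313.87986335 175.95508337]
[314.15766127 184.10658522]
[313.7172243  171.18272013]
```

View pics/c4.png

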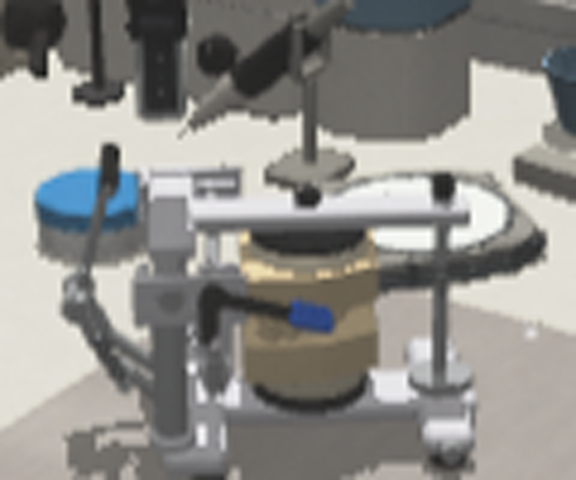

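The lever is latched: blue pad at side (344.5,215.4), where 215.4 is predicted. The fingertips are at crop (162,115), just in front of the kick bar at (110,160). Next I lower in front of the bar and push back.

Call:
arm_command:
  commands: [1,-0.004,-0.024,0,0,0,0,1,-0.004,-0.024,0.03,0,0,0,1,-0.004,-0.024,0.06,0,0,0,1,-0.004,-0.024,0.076,0,0,0,1,-0.004,-0.024,0.076,0,0,0]

```text
time_s: 5.12
position: [0.603, -0.0089, 0.1125]
tool_rot: [[-0.996, -0.093, -0.003], [-0.093, 0.996, 0.001], [0.003, 0.001, -1.0]]
ft_force: [-0.2, 0.1, -0.6]
grip_width: 0.0002
gripper_force: 0.0
```

Run:
```python
from h import *
st()
```

```text
t 5.12 p [ 0.603  -0.0089  0.1125] f [-0.19  0.1  -0.59] w 0.0002 0.0 q [ -12.1   32.4   74.8   -0.    73.  -107.4]
```

Call:
arm_command:
  commands: [1,-0.03,0,0,0,0,0,1,-0.06,0,0,0,0,0,1,-0.09,0,0.005,0,0,0,1,-0.115,0,0.012,0,0,0,1,-0.14,0,0.02,0,0,0,1,-0.165,0,0.03,0,0,0,1,-0.165,0,0.03,0,0,0,1,-0.165,0,0.03,0,0,0]

```text
time_s: 5.78
position: [0.6861, -0.0013, 0.0992]
tool_rot: [[-0.996, -0.093, 0.0], [-0.093, 0.996, -0.0], [-0.0, -0.0, -1.0]]
ft_force: [0.1, -0.7, 0.5]
grip_width: -0.0001
gripper_force: 0.0
```

Run:
```python
from h import *
st();s=cam("side")
a=cv2.resize(s["image"][150:250,280:400],None,fx=4.8,fy=4.8,interpolation=cv2.INTER_CUBIC)[:,:,::-1]
cv2.imwrite("pics/c5.png",a)
```

```text
t 5.78 p [ 0.6861 -0.0013  0.0992] f [ 0.14 -0.72  0.5 ] w -0.0001 0.0 q [ -10.    40.9   60.2   -0.    79.  -105.3]
```

View pics/c5.png

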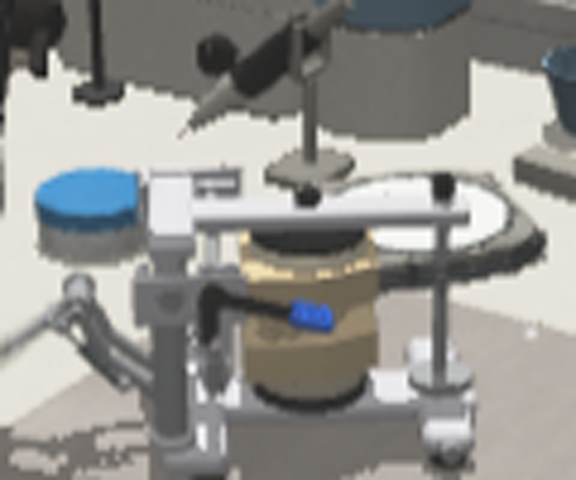

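The kickstand is past its over-centre point: its arm leaves to the left at crop (30,335), falling. Now up and back to the nose, opening the fingers.

Call:
arm_command:
  commands: [1,0,0,-0.08,0,0,0,1,0,0,-0.16,0,0,0,1,0.08,0,-0.18,0,0,0,1,0.16,0.001,-0.18,0,0,0,0,0.24,0.001,-0.18,0,0,0,0,0.32,0.002,-0.16,0,0,0,-0.3,0.4,0.002,-0.14,0,0,0,-0.3,0.423,0.002,-0.122,0,0,0,-0.3,0.423,0.002,-0.122,0,0,0,-0.3,0.423,0.002,-0.122,0,0,0]

```text
time_s: 6.67
position: [0.4755, -0.0201, 0.161]
tool_rot: [[-0.996, -0.092, 0.002], [-0.092, 0.996, -0.0], [-0.002, -0.001, -1.0]]
ft_force: [0.8, -0.0, -0.1]
grip_width: 0.0552
gripper_force: 0.0
```

Run:
```python
from h import *
st();s=cam("side");t=cam("top")
a=cv2.resize(s["image"][150:250,280:400],None,fx=4,fy=4,interpolation=cv2.INTER_CUBIC)[:,:,::-1]
b=cv2.resize(t["image"][170:270,285:365],None,fx=4,fy=4,interpolation=cv2.INTER_CUBIC)[:,:,::-1]
cv2.imwrite("pics/c6.png",np.hstack([a,b]))
print(mv((.4755,-.0198,.08)))
```

```text
t 6.67 p [ 0.4755 -0.0201  0.161 ] f [ 0.77 -0.03 -0.06] w 0.0552 0.0 q [ -16.7   17.6   91.4    0.    70.8 -112. ]
[0.003, 0.0011, 0.1617, -0.0004, 0.0011, -0.0]
```

View pics/c6.png

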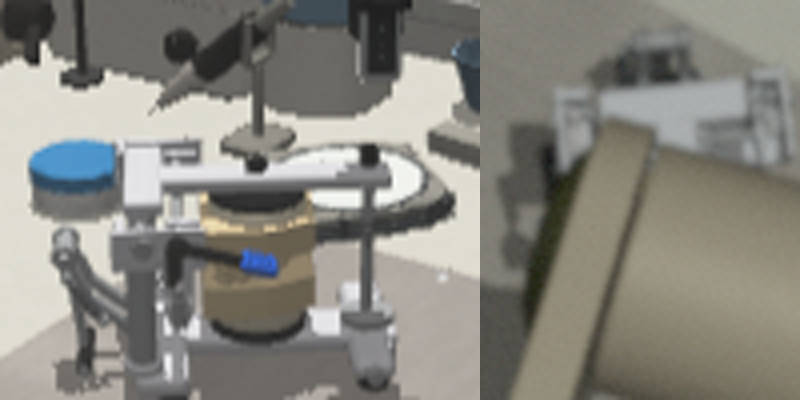

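The kickstand is down: foot at crop (85,355). The open fingers are at (380,78), above the knob at (370,152).

Run:
```python
from h import *
s=cam("side")
for p in [(.475,-.02,.119),(.4755,.02,.142),(.4755,.02,.172),(.4755,.02,.185)]:print(proj(s,p))
```

```text
[372.20743591 188.97783403]
[372.05872072 186.54676867]
[372.27756077 173.15293586]
[372.37398707 167.25128363]
```

Call:
arm_command:
  commands: [-0.3,-0.004,0,0.05,0,0,0,-0.3,-0.004,0,0.1,0,0,0,-0.3,-0.004,0,0.14,0,0,0,-0.3,-0.004,0,0.166,0,0,0,-0.3,-0.004,0,0.166,0,0,0]

```text
time_s: 7.23
position: [0.4773, -0.0195, 0.0748]
tool_rot: [[-0.996, -0.093, -0.004], [-0.093, 0.996, 0.001], [0.004, 0.002, -1.0]]
ft_force: [0.2, 0.5, -0.2]
grip_width: 0.0556
gripper_force: 0.0
```

Call:
arm_command:
  commands: [0,0,0,0,0,0,0,0.2,0,0,0,0,0,0,0.35,0,0,0,0,0,0,0.5,0,0,0,0,0,0,0.6,0,0,0,0,0,0,0.6,0,0,0,0,0,0]
  newtons: 20

```text
time_s: 7.73
position: [0.4782, -0.0201, 0.0779]
tool_rot: [[-0.996, -0.092, 0.002], [-0.092, 0.996, -0.001], [-0.002, -0.001, -1.0]]
ft_force: [-1.2, -2.1, 5.9]
grip_width: 0.0217
gripper_force: 21.0
```

Bar gripped at 21.7 mm. I start the arc with 15° and a force check.

Call:
arm_command:
  commands: [0.6,-0.001,0,-0.011,0,0,0,0.6,-0.0026,0,-0.0214,0,0,0,0.6,-0.005,0,-0.032,0,0,0,0.6,-0.007,0,-0.042,0,0,0,0.6,-0.01,0,-0.0525,0,0,0,0.6,-0.013,0,-0.063,0,0,0,0.6,-0.013,0,-0.063,0,0,0,0.6,-0.013,0,-0.063,0,0,0]

```text
time_s: 8.4
position: [0.484, -0.0191, 0.1087]
tool_rot: [[-0.996, -0.092, 0.0], [-0.092, 0.996, -0.0], [-0.0, -0.0, -1.0]]
ft_force: [0.4, -0.9, -2.2]
grip_width: 0.0214
gripper_force: 20.0
```

Call:
arm_command:
  commands: [0.6,-0.006,0,-0.015,0,0,0,0.6,-0.0124,0,-0.0296,0,0,0,0.6,-0.02,0,-0.0435,0,0,0,0.6,-0.0288,0,-0.0572,0,0,0,0.6,-0.038,0,-0.07,0,0,0,0.6,-0.0486,0,-0.0826,0,0,0,0.6,-0.06,0,-0.094,0,0,0,0.6,-0.0716,0,-0.1052,0,0,0,0.6,-0.0716,0,-0.1052,0,0,0]

```text
time_s: 9.15
position: [0.5211, -0.0158, 0.1621]
tool_rot: [[-0.996, -0.093, 0.002], [-0.093, 0.996, -0.0], [-0.002, -0.0, -1.0]]
ft_force: [-1.7, -0.7, -1.6]
grip_width: 0.0218
gripper_force: 20.7
```

Run:
```python
from h import *
st();s=cam("side");print(blue(s["image"],(300,180,390,260)))
a=cv2.resize(s["image"][120:250,270:400],None,fx=4,fy=4,interpolation=cv2.INTER_CUBIC)[:,:,::-1]
cv2.imwrite("pics/c7.png",a)
```

```text
t 9.15 p [ 0.5211 -0.0158  0.1621] f [-1.72 -0.67 -1.65] w 0.0218 20.67294180393219 q [ -14.8   21.8   84.5    0.    73.5 -110.1]
[([40, 33, 9, 5, 31], [344.1, 215.3])]
```

Call:
arm_command:
  commands: [0.6,-0.0125,0,-0.01,0,0,0,0.6,-0.0254,0,-0.0194,0,0,0,0.6,-0.039,0,-0.0278,0,0,0,0.6,-0.0536,0,-0.0352,0,0,0,0.6,-0.068,0,-0.0417,0,0,0,0.6,-0.0832,0,-0.0472,0,0,0,0.6,-0.1144,0,-0.0552,0,0,0,0.6,-0.13,0,-0.058,0,0,0,0.6,-0.1462,0,-0.0594,0,0,0,0.6,-0.162,0,-0.0594,0,0,0,0.6,-0.178,0,-0.059,0,0,0,0.6,-0.187,0,-0.058,0,0,0]

```text
time_s: 10.2
position: [0.6142, -0.007, 0.1916]
tool_rot: [[-0.996, -0.092, 0.003], [-0.092, 0.996, -0.0], [-0.003, -0.0, -1.0]]
ft_force: [-3.9, 0.4, 8.0]
grip_width: 0.0218
gripper_force: 23.9
```

Run:
```python
from h import *
st();s=cam("side");print(blue(s["image"],(300,180,390,260)))
a=cv2.resize(s["image"][120:250,260:400],None,fx=4.5,fy=4.5,interpolation=cv2.INTER_CUBIC)[:,:,::-1]
cv2.imwrite("pics/c8.png",a)
```

```text
t 10.2 p [ 0.6142 -0.007   0.1916] f [-3.93  0.4   7.95] w 0.0218 23.949938714504242 q [ -11.7   29.4   66.4    0.    84.1 -107. ]
[([40, 33, 8, 5, 27], [343.6, 215.1])]
```

View pics/c8.png

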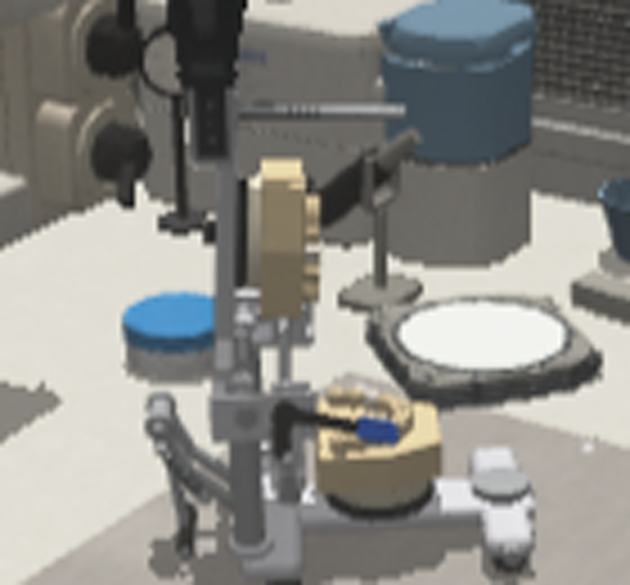

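The frame stands upright between the fingers: bar vertical at crop x≈225. The lever is down at (378,430), the kickstand is down at (185,540), and the base is flat. Settle and hand in.

Call:
arm_command:
  commands: [0.6,0,0,0,0,0,0,0.6,0,0,0,0,0,0,0.6,0,0,0,0,0,0,0.6,0,0,0,0,0,0,0.6,0,0,0,0,0,0,0.6,0,0,0,0,0,0]

```text
time_s: 10.75
position: [0.614, -0.007, 0.1915]
tool_rot: [[-0.996, -0.092, 0.004], [-0.092, 0.996, 0.0], [-0.004, -0.0, -1.0]]
ft_force: [-0.8, 1.4, 5.3]
grip_width: 0.0217
gripper_force: 23.7
```

Run:
```python
from h import *
st();print(env.close_job())
```

```text
t 10.75 p [ 0.614  -0.007   0.1915] f [-0.81  1.38  5.3 ] w 0.0217 23.687557876110077 q [ -11.7   29.3   66.4    0.    84.  -107. ]
the job is handed in; nothing more can be done
None
```

I handed the job in at 10.75 s, with no verdict returned: in the camera views the lever is latched, the kickstand is down, and the gripped upper frame stands upright on a flat base with nothing around it visibly disturbed.

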